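# Core rod behind the jars

## Task

On this casting bench, get the metal core rod out from behind the jar, the can and the plaster block: first stand all three of these containers on the wooden board, then slide the rod endwise through the grey guide tube into the big plaster mould until it sticks out about equally far at both ends, and let go of it. Only then stand each container back in the blue tray on the very spot where it stood at the start (within 15 mm), so look well before you move anything. Do not tip any of them over, and leave the rod where it is in the mould.

Things in the scene. Friction and masses are not known exactly. Their poses are not given: they have to be found in the camera images.
- jar: Loose round white plastic jar with a white lid, 58 mm in diameter over the body, 105 mm tall, about 0.25 kg; its sides are straight from about 10 to 75 mm height. Origin: centre of its underside; z up. It stands in the tray in front of the rod, in any of three spots of a row shared with can and block.
- can: Loose round closed bare-steel can, 62 mm in diameter, 90 mm tall, about 0.3 kg. Origin: centre of its underside; z up. Stands in the same row.
- block: Loose square off-white plaster block mould (a small closed mould with a dark seam and a dark round spot on top), 54 x 54 mm, 90 mm tall, about 0.35 kg. Origin: centre of its underside; x and y square to its faces; z up. Stands in the same row, slightly turned.
- rod: Loose aluminium core rod, 14 mm in diameter, 180 mm long, 80 g, both ends alike. Origin: its middle, on the axis; x along the rod, y and z any way round. At first it lies level along the tray's y at tray x = 45 mm, axis 40 mm above the table, in two wooden saddles at tray y = -30 and 30 mm (12 mm thick, 34 mm wide, 40 mm high, notch 16 mm wide, 7 mm deep); it lifts straight up out of them.
- tray: Fixed shallow blue tray, 170 (x) x 300 (y) mm, floor 6 mm thick, rim 16 mm high. Origin: centre of its underside; x points away from the robot to its back, y along its length. The containers stand on its floor in a row at x about -25 mm, about 80 mm apart; the rod lies behind them. The flat wooden clay knife along the front edge has no part in the job.
- board: Fixed bare wooden board lying on the bench, 260 (x) x 140 (y) mm, 15 mm thick: the side area for the containers, anywhere on it. Origin: centre of its underside (top face 15 mm above it); x along its length. It is to the left or the right of the tray, the mould on the other side.
- mould: Fixed plaster mould, 90 (y) x 100 mm high, with a straight level tunnel along x, 60 mm above the table, 24 mm wide and high. Origin: on the table under the tunnel's middle; x points away from the robot. Tunnel: from the mouth of a grey guide tube (outside 32 mm) at x = -40 to the far face at 40 mm; plaster from -15 to 40. Feed the rod along +x till its middle is at x = 0; let go, it sinks 5 mm.
Not all that is in view belongs to the job. What is shaped like the can but purple is not meant.

How it is judged:
By the outcome, as a careful person would: the job done as asked, in the order asked, and still so for the second after the job is handed in, with the robot touching nothing.
It also fails if it takes over 141 s, if anything falls off the work surface, if the arm or the gripper's body presses on something with over 40 N, if the wrist force passes 120 N, or if a joint passes its speed limit or range.

## Robot

A 7-joint arm with a two-finger parallel gripper is mounted at the origin on the work surface. World frame = base frame: x ahead of the robot, y to its left, z up, the work surface at z = 0. Lengths are in mm, angles in rad, forces in N, time in s.
With the tool pointing down it reaches from about 350 to 900 mm from the base axis. Payload 8.1 kg.
Tool frame: the origin (TCP) lies at the very end of the fingers, on their centre line; the grasp point (between the pads) lies 19 mm behind it; z points along the fingers, y is the line along which they close (so a half turn about z gives the same grasp; the last joint's range is limited). The gripper opens to 85 mm and grips with 20 to 120 N. Pads are 22 mm wide; open, the fingers measure 114 mm over their backs; the gripper's body (76 mm by 85 mm) begins 54 mm behind the grasp point. The pads swing forward as they close: fully open they stand 13 mm farther back than shut.
Start: joints at [-1.251, 0.434, 0.025, 1.573, -0.012, 1.134, -0.075], TCP at [256.475, 569.967, 231.323] pointing down, gripper open.
Joint ranges: [-2.62, 2.62], [-0.44, 2.09], [-1.27, 1.32], [0.08, 2.57], [-1.32, 4.46], [0.12, 2], [-2.74, 2.74]. Speed limits (rad/s): [2.22, 2.22, 3.01, 3.01, 3.14, 3.14, 3.14].

## Interface

Orientations are given as [roll, pitch, yaw] about the fixed x, y, z axes, in that order (R = Rz(yaw) Ry(pitch) Rx(roll)).
In Python, from bench import sense, read_camera, close_job, recognise, landmark_of gives the robot as it stands. The module is installed in compiled form; this text tells all that it offers.
- The arm moves only by the shell command python3 -m creep 'ROWS' [FORCE]. ROWS is JSON, a list that holds one entry, the list of rows, each a list of 5 numbers: the shift along the tool's x, y, z in m, then the turn about the tool's z in degrees, then the finger opening in m, from 0 to 0.0854. In form: [[[tx, ty, tz, roll, grip], ...]]. A call has 1 to 5 rows; each row is the pose to reach, as a shift and turn from the pose commanded when the call began, along the tool's axes at that moment; what a row does not reach only later rows make up. A row lasts 1/10 s, in which the tool goes at most 50 mm and 8.59 degrees, less where a joint would pass 70% of its speed; a pose out of reach is approached as far as the arm can. A call with a gripper value outside its range is refused whole. The fingers move at their own pace and stop on an object; FORCE is the grip in N (left out, the last holds). Time passes only in rows, so rows that repeat a pose let the fingers close. It gives the time, the measured TCP pose, the force, the opening and the grip force at its end, in the units of the state.
- sense(): the state, without advancing time (a new reading comes with each control period).
- read_camera(name): name is "scene" or "top"; returns a dict with "img" (480x640x3 uint8, blue, green, red), "z_map" (480x640 float32, mm along the optical axis (not along the pixel's ray), 0 where there is no reading), "vertical_fov" (degrees; the focal length in pixels is half the picture's height over the tangent of half this angle, whatever the lens; pixels are square), "cx", "cy" (the principal point, pixels), "k1" (the pictures are not rectified: a ray, as slopes to the right and down, at radius r is drawn at 1 + k1 r^2 times it, then the intrinsics apply), "extrinsics" (4x4, takes a point from camera to world coordinates). Camera axes: x right, y down, z forward; pixel columns grow to the right and rows downward; lengths in mm; the calibration is good to about 2 mm. A picture is of the moment at which its call begins.
- close_job(): hands the job in; it is judged then, once.
Trained networks look in the newest picture that a camera, given by its name, has taken for a name from the list of things; names that differ only in an ending like _2 or _b are one class to them, and where a whole thing is asked for, a point or a joint stands for the part that bears it (a point fixed in the world has none). Each returns a list of dicts, best first, with "conf" (0 to 1); they miss things now and then, are a little off and sometimes report something else, mostly with a low value. They report only what shows in the picture. A call takes as long as a camera call. They do not tell look-alikes from the thing itself.
- recognise(target, camera): "point" ([x, y, z] in mm, in world coordinates, good to about 4 mm: the middle of the surface that is visible of it).
- landmark_of(target, camera): "point" ([x, y, z] in mm, in world coordinates, good to about 4 mm: a listed point, or the origin of a listed thing).
The state is a dict: "t": time; "joints": joint angles; "joint_vel": joint speeds; "tau": joint torques, N m; "eef_pos": TCP position; "ee_rot": TCP orientation; "force": force on the tool from outside, world axes, zero at the start; "ft_torque": the same for the moment, N m; "width": finger opening in mm; "finger_force": force on a finger pad.
Only numpy, scipy, OpenCV 4.12 (cv2) and the standard library are available. Lean on these libraries where they do the work, as an engineer would, in place of code of your own. Each camera call takes 0.05 s, during which the arm holds its last target. There are 200 camera calls.

## Working session

There is one attempt and no reset: what is moved stays moved. The work goes in short steps, Python scripts to look and compute and a shell command to move; the robot and the scene stay as the last step left them, time stands still between calls to the robot, and variables do not carry over. Pictures are saved under pics/ and viewed, at most 14 in all, crops included, and the job is handed in when it is done.

```bash
mkdir -p pics
cat > h.py <<'E'
import numpy as np, cv2
from bench import *
def K(d):
    f=d['img'].shape[0]/2/np.tan(np.radians(d['vertical_fov'])/2)
    return np.array([[f,0,d['cx']],[0,f,d['cy']],[0,0,1.]])
def cloud(d):
    h,w=d['z_map'].shape; u,v=np.meshgrid(np.arange(w),np.arange(h))
    p=np.stack([u,v],-1).reshape(-1,1,2).astype(np.float64)
    k=K(d); q=(p[:,0]-[k[0,2],k[1,2]])/k[0,0]   # distorted slopes
    r=q.copy()
    for _ in range(20): r=q/(1+d['k1']*(r**2).sum(1,keepdims=True))
    z=d['z_map'].reshape(-1,1); P=np.hstack([r*z,z])
    E=np.array(d['extrinsics']); W=P@E[:3,:3].T+E[:3,3]; W[z[:,0]==0]=np.nan
    return W.reshape(h,w,3)
E
python3 - <<'E'
from h import *
s=sense(); print({k:np.round(v,3).tolist() for k,v in s.items()})
for c in ('scene','top'):
    d=read_camera(c); cv2.imwrite(f'pics/{c}0.png',d['img']); np.savez(f'{c}0.npz',**d)
    print(c,d['vertical_fov'],d['cx'],d['cy'],d['k1'],np.round(d['extrinsics'],3).tolist())
    for t in ('jar','can','block','rod','tray','board','mould'):
        for n,f in (('R',recognise),('L',landmark_of)):
            print(t,n,[(np.round(o['point']).tolist(),round(o['conf'],2)) for o in f(t,c)[:3]])
E
```

```text
{'t': 0.0, 'joints': [-1.251, 0.435, 0.025, 1.574, -0.012, 1.134, -0.075], 'joint_vel': [0.001, 0.0, 0.002, 0.0, 0.0, -0.0, 0.001], 'tau': [-0.0, -67.046, 1.025, -31.621, 0.015, 0.013, 0.0], 'eef_pos': [256.257, 569.462, 230.488], 'ee_rot': [-3.14, 0.0, 2.719], 'force': [0.549, 0.906, 0.083], 'ft_torque': [0.006, -0.021, 0.018], 'finger_force': 0.0, 'width': 85.347}
scene 42.57778925926653 306.3141933580556 246.6102064903076 -0.027612024829193164 [[0.889, 0.244, -0.388, 1096.193], [0.458, -0.5, 0.735, -794.809], [-0.015, -0.831, -0.556, 647.28], [0.0, 0.0, 0.0, 1.0]]
jar R [([569.0, -119.0, 75.0], 0.8)]
jar L [([552.0, -100.0, 7.0], 0.68)]
can R [([542.0, 48.0, 84.0], 0.96), ([824.0, -78.0, 68.0], 0.96)]
can L [([816.0, -54.0, 4.0], 0.57), ([520.0, 63.0, 8.0], 0.56)]
block R [([563.0, -39.0, 76.0], 0.62)]
block L [([543.0, -24.0, 3.0], 0.76)]
rod R [([620.0, -34.0, 47.0], 0.9)]
rod L [([614.0, -21.0, 40.0], 0.9)]
tray R [([613.0, -76.0, 4.0], 0.62)]
tray L [([568.0, -17.0, -2.0], 0.9), ([542.0, -23.0, 6.0], 0.3)]
board R [([577.0, 284.0, 14.0], 0.93), ([622.0, -36.0, 43.0], 0.32)]
bo
[... 260 characters left out ...]
-1.0, 0.012, -0.021, 12.387], [0.018, -0.197, -0.98, 954.914], [0.0, 0.0, 0.0, 1.0]]
jar R [([551.0, -93.0, 108.0], 0.92)]
jar L [([556.0, -96.0, 8.0], 0.67)]
can R [([799.0, -49.0, 92.0], 0.92), ([520.0, 61.0, 95.0], 0.64)]
can L [([522.0, 61.0, 5.0], 0.95), ([809.0, -50.0, 4.0], 0.95)]
block R [([536.0, -22.0, 95.0], 0.89)]
block L [([542.0, -20.0, 7.0], 0.61)]
rod R [([609.0, -20.0, 45.0], 0.94)]
rod L [([554.0, -102.0, 9.0], 0.66), ([610.0, -19.0, 44.0], 0.59)]
tray R [([582.0, -9.0, 10.0], 0.81)]
tray L [([570.0, -16.0, 3.0], 0.63)]
board R [([558.0, 295.0, 15.0], 0.8)]
board L [([566.0, 296.0, -1.0], 0.76)]
mould R [([570.0, -280.0, 102.0], 0.83)]
mould L [([568.0, -295.0, 2.0], 0.65)]
```

View pics/top0.png

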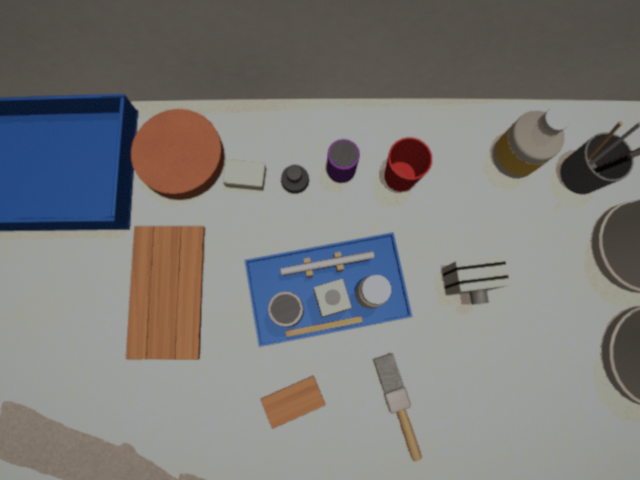

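View pics/scene0.png

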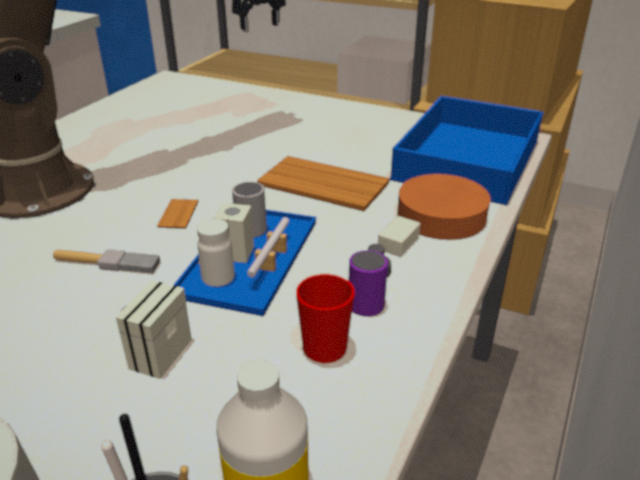

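Top view: can at (286,308), block at (333,296) and jar at (375,291) in the tilted blue tray. The rod runs from (283,271) to (373,256), the board is at (166,292), and the mould is at (480,275) with its tube pointing towards the robot at (480,297). The purple look-alike is at (343,160). The scene view agrees.

```bash
cat > m.py <<'E'
from h import *
A={c:dict(np.load(f'{c}0.npz')) for c in('top','scene')}
def sel(W,c,r,z0,z1):
    m=(np.abs(W[...,0]-c[0])<r[0])&(np.abs(W[...,1]-c[1])<r[1])&(W[...,2]>z0)&(W[...,2]<z1); return W[m]
def rect(P): 
    (c,s,a)=cv2.minAreaRect(P[:,:2].astype(np.float32)); return np.round(c,1),np.round(s,1),round(a,1)
for c,d in A.items():
    W=cloud(d)
    print(c,'table z',np.nanmedian(sel(W,(450,100),(30,30),-20,20)[:,2]))
    for n,p,z0,z1 in (('can',(521,61),85,106),('block',(541,-21),85,106),('jar',(555,-97),98,120)):
        P=sel(W,p,(38,38),z0,z1)
        if n=='block': print(n,len(P),P[:,2].mean().round(1),rect(P),P.mean(0).round(1))
        else: print(n,len(P),np.median(P[:,2]).round(1),cv2.minEnclosingCircle(P[:,:2].astype(np.float32)),P.mean(0).round(1))
    P=sel(W,(610,-20),(30,110),36,60); print('rod',len(P),np.percentile(P[:,2],[50,95]),rect(P))
    P=sel(W,(568,-295),(80,75),93,108); print('mould top',len(P),P[:,2].mean(),rect(P))
    P=sel(W,(515,-295),(40,30),66,84); print('tube',len(P),np.percentile(P[:,2],[50,95]),rect(P) if len(P)>3 else'')
    P=sel(W,(563,297),(160,90),9,21); print('board',len(P),P[:,2].mean(),rect(P))
    P=sel(W,(570,-16),(120,180),3,25); print('tray',len(P),rect(P))
d=A['top']; im=d['img']
cv2.imwrite('pics/c1.png',cv2.resize(im[225:350,230:530],None,fx=2.6,fy=2.6,interpolation=cv2.INTER_CUBIC))
E
python3 m.py
```

```text
top table z -0.18845607376181306
can 975 95.5 ((523.9844360351562, 59.25643539428711), 30.876201629638672) [523.8  59.   95.5]
block 935 95.3 (array([543.2, -24.2]), array([54.3, 54.2]), 15.2) [542.9 -24.1  95.3]
jar 689 110.1 ((554.769775390625, -100.76774597167969), 25.721452713012695) [ 554.2 -100.3  110. ]
rod 805 [44.37609631 47.80505018] (array([612.4, -17.7]), array([ 33.9, 179.3]), 9.4)
mould top 1547 99.49529838946815 (array([ 580.8, -294.6]), array([55.8, 93.6]), 6.0)
tube 218 [73.07229795 77.01447998] (array([ 540.2, -293.1]), array([25.5, 41.8]), 5.6)
board 9597 13.91249093324592 (array([578.6, 306.4]), array([162. , 287.1]), 89.6)
tray 9217 (array([570.6, -14.7]), array([357.5, 238.3]), 89.8)
scene table z 0.9727406182752816
can 574 97.0 ((524.576171875, 56.83632278442383), 33.51812744140625) [528.9  50.6  95.7]
block 619 95.7 (array([543.8, -26.5]), array([54.8, 58.1]), 16.4) [548.6 -29.3  95.7]
jar 607 111.4 ((547.0301513671875, -94.17550659179688), 38.52356719970703) [ 559.  -107.8  109.5]
rod 761 [45.4143005  50.80204617] (array([607.8, -23.6]), array([187.1,  54.9]), 89.8)
mould top 1882 100.52073411018057 (array([ 581.3, -296. ]), array([57.7, 94.4]), 5.4)
tube 10 [76.1317959  77.72261174] (array([ 529.9, -302. ]), array([ 2.4, 12.1]), 7.9)
board 3860 15.716382559846632 (array([577.7, 303.7]), array([164.4, 290.1]), 89.9)
tray 6185 (array([570.6, -15.8]), array([360. , 237.5]), 89.6)
```

View pics/c1.png

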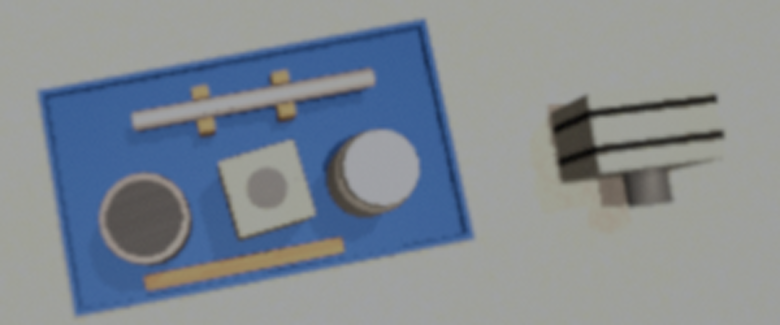

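```bash
cat > go.py <<'E'
import sys,numpy as np
from bench import sense
def go(*targets):
    """targets: x,y,z,yawdeg ; prints tool-frame shift (m) and turn, each from the pose of the previous"""
    s=sense(); p=np.array(s['eef_pos']); yaw=s['ee_rot'][2]
    print('now',p.round(1),np.degrees(s['ee_rot']).round(2),'w',round(s['width'],1),'t',round(s['t'],1))
    for t in targets:
        dx,dy,dz=np.array(t[:3])-p
        print(t,'->',np.round([(np.cos(yaw)*dx+np.sin(yaw)*dy)/1e3,(np.sin(yaw)*dx-np.cos(yaw)*dy)/1e3,-dz/1e3],4),
              'turn',round((np.degrees(yaw)-t[3]+180)%360-180,2), 'rows',round(np.linalg.norm([dx,dy,dz])/50,1))
        p=np.array(t[:3]);yaw=np.radians(t[3])
if __name__=='__main__': go(*[tuple(map(float,a.split(','))) for a in sys.argv[1:]])
E
python3 - <<'E'
from h import *
for c in('top','scene'):
    d=dict(np.load(f'{c}0.npz')); W=cloud(d)
    m=(W[...,2]>43.5)&(W[...,2]<52)&(abs(W[...,0]-610)<35)&(abs(W[...,1]+20)<110); P=W[m]
    vx,vy,x0,y0=cv2.fitLine(P[:,:2].astype(np.float32),cv2.DIST_HUBER,0,.01,.01).ravel()
    t=(P[:,:2]-[x0,y0])@[vx,vy]; mid=np.percentile(t,[1,99]).mean()
    print(c,'rod',len(P),x0+mid*vx,y0+mid*vy,np.degrees(np.arctan2(vy,vx)),np.percentile(t,[0,1,99,100]))
    hsv=cv2.cvtColor(d['img'],cv2.COLOR_BGR2HSV)
    m=(hsv[...,1]>90)&(hsv[...,0]<25)&(W[...,2]>5)&(W[...,2]<25)&(abs(W[...,0]-566)<160)&(abs(W[...,1]-296)<90)
    print('board',m.sum(),cv2.minAreaRect(W[m][:,:2].astype(np.float32)),W[m][:,2].mean())
E
python3 go.py 524,59,200,100
```

```text
top rod 481 612.1657940964755 -18.390892973325403 -79.9222 [-88.04620251 -86.35813132  88.60467464  89.93652638]
board 9342 ((564.1257934570312, 296.18927001953125), (140.37054443359375, 255.6981201171875), 89.2299575805664) 13.897907675821036
scene rod 481 613.6929967291043 -23.132311882743863 -81.4875 [-97.68674189 -93.4354085   87.19525326  89.88701167]
board 3852 ((565.6824951171875, 292.8714904785156), (142.82156372070312, 260.5194396972656), 89.32490539550781) 15.33899036376166
now [256.5 570.  231.3] [180.    -0.   155.77] w 85.4 t 1.5
(524.0, 59.0, 200.0, 100.0) -> [-0.4537 -0.3562  0.0313] turn 55.77 rows 11.6
```

```bash
python3 -m creep '[[[-0.037,-0.029,0,8,0.078],[-0.074,-0.058,0,16,0.078],[-0.111,-0.087,0,24,0.078],[-0.148,-0.116,0,32,0.078],[-0.185,-0.145,0,40,0.078]]]'; python3 go.py 524,59,150,100
```

```text
t: 2.0
eef_pos: [366.3, 360.1, 231.6]
ee_rot: [3.141, -0.0, 2.015]
force: [1.1, 0.4, 0.3]
width: 78.1
finger_force: 0.0
now [366.3 360.1 231.6] [ 1.7997e+02 -3.0000e-02  1.1545e+02] w 78.1 t 2.0
(524.0, 59.0, 150.0, 100.0) -> [-0.3397  0.013   0.0816] turn 15.45 rows 7.0
```

```bash
python3 -m creep '[[[-0.048,0.002,0.006,4,0.078],[-0.096,0.004,0.012,8,0.078],[-0.144,0.006,0.018,12,0.078],[-0.192,0.008,0.024,15.45,0.078],[-0.24,0.009,0.03,15.45,0.078]]]' | head -3; python3 go.py 524,59,130,100 524,59,46,100
```

```text
t: 2.5
eef_pos: [478.9, 148.0, 201.4]
ee_rot: [3.141, -0.0, 1.749]
now [478.9 148.  201.4] [ 1.7995e+02 -2.0000e-02  1.0022e+02] w 78.4 t 2.5
(524.0, 59.0, 130.0, 100.0) -> [-0.0956  0.0286  0.0714] turn 0.22 rows 2.5
(524.0, 59.0, 46.0, 100.0) -> [0.    0.    0.084] turn 0.0 rows 1.7
```

```bash
python3 -m creep '[[[-0.04,0.012,0.03,0.2,0.078],[-0.08,0.024,0.06,0.2,0.078],[-0.0956,0.0286,0.0714,0.2,0.078],[-0.0956,0.0286,0.0714,0.2,0.078],[-0.0956,0.0286,0.0714,0.2,0.078]]]' | head -3; python3 go.py 524,59,46,100
python3 - <<'E'
from h import *
d=read_camera('top'); cv2.imwrite('pics/t1.png',cv2.resize(d['img'][200:400,200:460],None,fx=2.5,fy=2.5))
E
```

```text
t: 3.0
eef_pos: [523.3, 60.7, 129.9]
ee_rot: [-3.141, -0.0, 1.747]
now [523.3  60.7 129.9] [-1.7997e+02 -1.0000e-02  1.0007e+02] w 78.1 t 3.0
(524.0, 59.0, 46.0, 100.0) -> [-0.0018  0.0004  0.0839] turn 0.07 rows 1.7
```

View pics/t1.png

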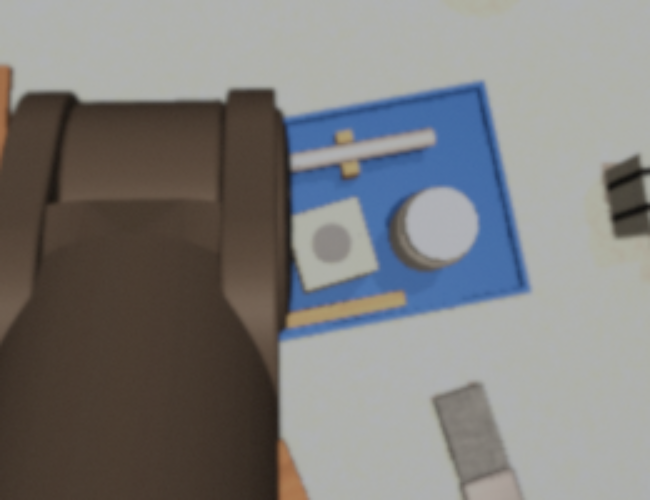

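The arm hides the can at left; the block (335,243) and jar (440,225) are undisturbed. Now I descend on the can and grip it.

```bash
python3 -m creep '[[[-0.0018,0.0004,0.02,0,0.078],[-0.0018,0.0004,0.042,0,0.078],[-0.0018,0.0004,0.064,0,0.078],[-0.0018,0.0004,0.084,0,0.078],[-0.0018,0.0004,0.084,0,0.078]]]' ; python3 -m creep '[[[0,0,0,0,0.05],[0,0,0,0,0.05],[0,0,0,0,0.05],[0,0,0,0,0.05],[0,0,0,0,0.05]]]' 45; python3 go.py 480,266,57,100
```

```text
t: 3.55
eef_pos: [522.7, 60.7, 44.8]
ee_rot: [-3.139, -0.001, 1.75]
force: [-0.3, -0.5, -0.3]
width: 77.8
finger_force: 0.0
t: 4.05
eef_pos: [524.7, 59.7, 47.2]
ee_rot: [3.14, -0.001, 1.748]
force: [-3.0, 1.4, 8.7]
width: 61.2
finger_force: 49.7
now [524.7  59.7  47.2] [ 1.7989e+02 -5.0000e-02  1.0015e+02] w 61.2 t 4.0
(480.0, 266.0, 57.0, 100.0) -> [ 0.211  -0.0077 -0.0098] turn 0.15 rows 4.2
```

```bash
python3 -m creep '[[[0,0,-0.03,0,0.05],[0.01,0,-0.06,0,0.05],[0.055,-0.002,-0.06,0,0.05],[0.1,-0.004,-0.06,0,0.05],[0.145,-0.006,-0.06,0,0.05]]]' | grep -v rot;  python3 -m creep '[[[0.04,-0.001,0,0,0.05],[0.066,-0.002,0,0,0.05],[0.066,-0.002,0.02,0,0.05],[0.066,-0.002,0.04,0,0.05],[0.066,-0.002,0.04,0,0.05]]]' | grep -v rot; python3 go.py 480,266,57,100
```

```text
t: 4.55
eef_pos: [492.5, 202.1, 106.8]
force: [0.0, 0.6, -1.9]
width: 60.9
finger_force: 50.8
t: 5.05
eef_pos: [477.4, 264.7, 64.2]
force: [-0.8, 0.7, -2.1]
width: 60.8
finger_force: 50.8
now [477.4 264.7  64.2] [-1.7980e+02  9.0000e-02  1.0016e+02] w 60.8 t 5.0
(480.0, 266.0, 57.0, 100.0) -> [0.0008 0.0028 0.0072] turn 0.16 rows 0.2
```

```bash
python3 -m creep '[[[0,0.002,0.004,0,0.05],[0,0.002,0.007,0,0.05],[0,0.002,0.008,0,0.05],[0,0.002,0.008,0,0.05]]]' | grep -v rot; python3 -m creep '[[[0,0,0,0,0.078],[0,0,0,0,0.078],[0,0,0,0,0.078],[0,0,0,0,0.078]]]' | grep -v rot; python3 -m creep '[[[0,0,-0.02,0,0.078],[0,0,-0.05,0,0.078],[0,0,-0.08,0,0.078],[0,0,-0.11,0,0.078],[0,0,-0.11,0,0.078]]]' | grep -v rot; python3 go.py 543.3,-24.5,145,105.4
```

```text
t: 5.45
eef_pos: [481.4, 265.6, 58.3]
force: [-0.9, -0.2, -3.4]
width: 61.2
finger_force: 50.8
t: 5.85
eef_pos: [481.3, 265.8, 58.2]
force: [-0.5, -0.2, 0.0]
width: 77.8
finger_force: 0.0
t: 6.35
eef_pos: [483.3, 266.7, 171.8]
force: [1.1, -0.3, 1.1]
width: 78.2
finger_force: 0.0
now [483.3 266.7 171.8] [ 1.7965e+02 -1.7000e-01  1.0011e+02] w 78.2 t 6.3
(543.3, -24.5, 145.0, 105.4) -> [-0.2972  0.0079  0.0268] turn -5.29 rows 6.0
```

```bash
python3 -m creep '[[[-0.048,0.001,0,0,0.078],[-0.096,0.002,0,0,0.078],[-0.144,0.003,0,0,0.078],[-0.192,0.005,0.01,0,0.078],[-0.24,0.006,0.02,0,0.078]]]' | grep pos; python3 -m creep '[[[-0.04,0.001,0.007,-2.5,0.078],[-0.057,0.002,0.007,-5.3,0.078],[-0.057,0.002,0.007,-5.3,0.078],[-0.057,0.002,0.007,-5.3,0.078]]]' |grep pos; python3 go.py 543.3,-24.5,46,105.4
python3 - <<'E'
from h import *
d=read_camera('scene'); cv2.imwrite('pics/s1.png',d['img'][100:340,100:460])
E
```

```text
eef_pos: [529.4, 28.8, 147.6]
eef_pos: [540.9, -25.0, 140.5]
now [540.9 -25.  140.5] [-1.7997e+02 -4.0000e-02  1.0533e+02] w 78.2 t 7.2
(543.3, -24.5, 46.0, 105.4) -> [-0.0001  0.0025  0.0945] turn -0.07 rows 1.9
```

View pics/s1.png

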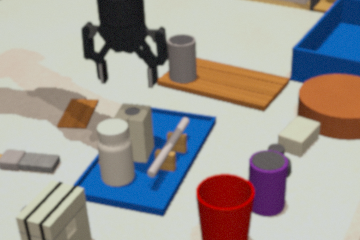

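The can stands upright on the board at crop (183,58), and the gripper hangs over the block at (135,130). Next is the block.

```bash
python3 -m creep '[[[0,0.001,0.025,0,0.078],[0,0.001,0.05,0,0.078],[0,0.001,0.075,0,0.078],[0,0.001,0.0945,0,0.078],[0,0.001,0.0945,0,0.078]]]'|grep -v rot ; python3 go.py 543.3,-24.5,46,105.4;  python3 -m creep '[[[0,0,0,0,0.04],[0,0,0,0,0.04],[0,0,0,0,0.04],[0,0,0,0,0.04],[0,0,0,0,0.04]]]' 45; python3 go.py 565,330,60,105.4
```

```text
t: 7.8
eef_pos: [540.2, -23.0, 44.2]
force: [-0.4, 0.3, 0.4]
width: 78.1
finger_force: 0.0
now [540.2 -23.   44.2] [-1.7976e+02 -9.0000e-02  1.0554e+02] w 78.1 t 7.8
(543.3, -24.5, 46.0, 105.4) -> [-0.0022  0.0026 -0.0018] turn 0.14 rows 0.1
t: 8.3
eef_pos: [543.1, -24.5, 47.6]
ee_rot: [3.139, -0.0, 1.84]
force: [-0.6, 2.7, 7.5]
width: 53.5
finger_force: 49.1
now [543.1 -24.5  47.6] [ 1.7987e+02 -2.0000e-02  1.0544e+02] w 53.5 t 8.3
(565.0, 330.0, 60.0, 105.4) -> [ 0.3359  0.1155 -0.0124] turn 0.04 rows 7.1
```

```bash
python3 -m creep '[[[0,0,-0.04,0,0.04],[0,0,-0.085,0,0.04],[0.042,0.0145,-0.09,0,0.04],[0.084,0.029,-0.09,0,0.04],[0.126,0.0435,-0.09,0,0.04]]]' | grep pos;  python3 -m creep '[[[0.042,0.0145,0,0,0.04],[0.084,0.029,0,0,0.04],[0.126,0.0435,0,0,0.04],[0.168,0.058,0,0,0.04],[0.21,0.072,0,0,0.04]]]' | grep pos; python3 -m creep '[[[0,0,0.02,0,0.04],[0,0,0.045,0,0.04],[0,0,0.07,0,0.04],[0,0,0.07,0,0.04],[0,0,0.07,0,0.04]]]' | grep -v rot; python3 go.py 565,330,57,105.4
```

```text
eef_pos: [550.4, 109.2, 137.2]
eef_pos: [563.6, 331.0, 136.3]
t: 9.8
eef_pos: [563.9, 329.1, 66.5]
force: [0.7, 0.5, -3.1]
width: 53.5
finger_force: 50.5
now [563.9 329.1  66.5] [-1.7993e+02  3.0000e-02  1.0540e+02] w 53.5 t 9.8
(565.0, 330.0, 57.0, 105.4) -> [0.0005 0.0013 0.0095] turn 0.0 rows 0.2
```

```bash
python3 -m creep '[[[0,0.001,0.004,0,0.04],[0,0.001,0.008,0,0.04],[0,0.001,0.01,0,0.04],[0,0.001,0.0105,0,0.04],[0,0.001,0.0105,0,0.04]]]' | grep -v rot; python3 -m creep '[[[0,0,0,0,0.078],[0,0,0,0,0.078],[0,0,0,0,0.078],[0,0,0,0,0.078]]]' | grep -v rot; python3 -m creep '[[[0,0,-0.02,0,0.078],[0,0,-0.05,0,0.078],[0,0,-0.08,0,0.078],[0,0,-0.11,0,0.078],[0,0,-0.11,0,0.078]]]' | grep -v rot; python3 go.py 554.5,-100.5,155,100
```

```text
t: 10.3
eef_pos: [565.4, 330.0, 56.6]
force: [-1.5, -0.2, 2.4]
width: 53.5
finger_force: 51.2
t: 10.7
eef_pos: [565.2, 329.9, 55.9]
force: [0.4, 0.0, -0.3]
width: 78.3
finger_force: 0.0
t: 11.2
eef_pos: [567.5, 330.7, 170.5]
force: [0.7, -0.3, -0.3]
width: 78.4
finger_force: 0.0
now [567.5 330.7 170.5] [ 1.7960e+02 -1.2000e-01  1.0541e+02] w 78.4 t 11.2
(554.5, -100.5, 155.0, 100.0) -> [-0.4123 -0.1271  0.0155] turn 5.41 rows 8.6
```

```bash
python3 -m creep '[[[-0.046,-0.014,0,0,0.078],[-0.092,-0.028,0,0,0.078],[-0.138,-0.042,0,0,0.078],[-0.184,-0.057,0,0,0.078],[-0.23,-0.071,0,0,0.078]]]' | grep pos; python3 -m creep '[[[-0.046,-0.014,0.003,0,0.078],[-0.092,-0.028,0.007,0,0.078],[-0.138,-0.042,0.011,0,0.078],[-0.182,-0.056,0.015,2.7,0.078],[-0.182,-0.056,0.015,5.4,0.078]]]' | grep pos;  python3 -m creep '[[[0,0,0,0,0.078],[0,0,0,0,0.078]]]' | grep pos; python3 go.py 554.5,-100.5,46,100
```

```text
eef_pos: [557.1, 87.3, 165.5]
eef_pos: [550.5, -109.7, 150.6]
eef_pos: [552.2, -100.0, 150.5]
now [ 552.2 -100.   150.5] [-1.7998e+02 -4.0000e-02  1.0016e+02] w 78.1 t 12.4
(554.5, -100.5, 46.0, 100.0) -> [-0.0009  0.0022  0.1045] turn 0.16 rows 2.1
```

```bash
python3 -m creep '[[[-0.001,0.002,0.025,0,0.078],[-0.001,0.002,0.05,0,0.078],[-0.001,0.002,0.075,0,0.078],[-0.001,0.002,0.1035,0,0.078],[-0.001,0.002,0.1035,0,0.078]]]'|grep -v rot ; python3 -m creep '[[[0,0,0,0,0.078],[0,0,0,0,0.04],[0,0,0,0,0.04],[0,0,0,0,0.04],[0,0,0,0,0.04]]]' 40| grep -v rot; python3 -m creep '[[[0,0,0,0,0.04]]]' | grep -v rot;  python3 go.py 650,268,60,100
```

```text
t: 12.9
eef_pos: [552.2, -99.3, 44.3]
force: [0.8, 0.9, -0.2]
width: 77.9
finger_force: 0.0
t: 13.4
eef_pos: [555.1, -101.6, 49.3]
force: [-3.8, -0.1, 7.4]
width: 57.0
finger_force: 41.0
t: 13.5
eef_pos: [555.1, -101.6, 49.3]
force: [-4.0, 0.7, 7.8]
width: 57.0
finger_force: 41.0
now [ 555.1 -101.6   49.3] [ 1.7987e+02 -1.0000e-02  1.0005e+02] w 57.0 t 13.5
(650.0, 268.0, 60.0, 100.0) -> [ 0.3474  0.1579 -0.0107] turn 0.05 rows 7.6
```

```bash
python3 -m creep '[[[0,0,-0.03,0,0.04],[0,0,-0.07,0,0.04],[0.024,0.01,-0.1,0,0.04],[0.066,0.03,-0.1,0,0.04],[0.109,0.05,-0.1,0,0.04]]]' | grep -v rot;  python3 -m creep '[[[0.043,0.0195,0,0,0.04],[0.086,0.039,0,0,0.04],[0.129,0.0585,0,0,0.04],[0.172,0.078,0,0,0.04],[0.215,0.098,0,0,0.04]]]' | grep pos; python3 -m creep '[[[0.023,0.01,0,0,0.04],[0.023,0.01,0.025,0,0.04],[0.023,0.01,0.05,0,0.04],[0.023,0.01,0.075,0,0.04],[0.023,0.01,0.075,0,0.04]]]' | grep -v rot; python3 go.py 650,268,58,100
```

```text
t: 14.0
eef_pos: [585.9, 14.8, 150.1]
force: [0.7, 0.6, -2.7]
width: 56.9
finger_force: 43.7
eef_pos: [643.9, 245.3, 148.6]
t: 15.0
eef_pos: [647.0, 267.0, 69.6]
force: [-0.4, -0.1, -2.9]
width: 57.0
finger_force: 43.6
now [647.  267.   69.6] [-1.7968e+02  7.0000e-02  1.0005e+02] w 57.0 t 15.0
(650.0, 268.0, 58.0, 100.0) -> [0.0004 0.0031 0.0116] turn 0.05 rows 0.2
```

```bash
python3 -m creep '[[[0,0.002,0.004,0,0.04],[0,0.002,0.008,0,0.04],[0,0.002,0.01,0,0.04],[0,0.002,0.0115,0,0.04],[0,0.002,0.0115,0,0.04]]]' | grep -v rot; python3 -m creep '[[[0,0,0,0,0.078],[0,0,0,0,0.078],[0,0,0,0,0.078],[0,0,0,0,0.078]]]' | grep -v rot; python3 -m creep '[[[0,0,-0.02,0,0.078],[0,0,-0.05,0,0.078],[0,0,-0.08,0,0.078],[0,0,-0.11,0,0.078],[0,0,-0.11,0,0.078]]]' | grep -v rot; python3 go.py 624.4,-87.3,110,100
```

```text
t: 15.5
eef_pos: [651.6, 267.9, 61.2]
force: [0.5, 0.1, -3.3]
width: 57.0
finger_force: 43.7
t: 15.9
eef_pos: [651.7, 267.8, 61.2]
force: [-0.3, 0.3, -0.2]
width: 77.8
finger_force: 0.0
t: 16.4
eef_pos: [654.1, 268.3, 176.0]
force: [0.6, -0.0, -0.4]
width: 77.9
finger_force: 0.0
now [654.1 268.3 176. ] [ 1.7957e+02 -1.0000e-01  1.0001e+02] w 77.9 t 16.4
(624.4, -87.3, 110.0, 100.0) -> [-0.345  -0.0911  0.066 ] turn 0.01 rows 7.3
```

```bash
python3 -m creep '[[[-0.045,-0.012,0,0,0.078],[-0.09,-0.024,0,0,0.06],[-0.135,-0.036,0,0,0.035],[-0.18,-0.048,0.01,0,0.035],[-0.225,-0.059,0.02,0,0.035]]]' | grep pos; python3 -m creep '[[[-0.04,-0.011,0.015,0,0.035],[-0.08,-0.021,0.03,0,0.035],[-0.12,-0.032,0.046,0,0.035],[-0.12,-0.032,0.046,0,0.035],[-0.12,-0.032,0.046,0,0.035]]]' | grep pos; python3 go.py 624.4,-87.3,22,100
python3 - <<'E'
from h import *
d=read_camera('top'); cv2.imwrite('pics/t2.png',d['img'][120:420,100:540]); np.savez('top1.npz',**d)
d=read_camera('scene'); cv2.imwrite('pics/s2.png',d['img'][80:380,60:460]); np.savez('scene1.npz',**d)
W=cloud(np.load('top1.npz'))
for n,p,z0,z1 in (('can',(480,266),98,114),('block',(565,330),98,114),('jar',(650,268),110,128)):
    P=W[(abs(W[...,0]-p[0])<40)&(abs(W[...,1]-p[1])<40)&(W[...,2]>z0)&(W[...,2]<z1)]
    if len(P): print(n,len(P),np.median(P[:,2]).round(1),cv2.minAreaRect(P[:,:2].astype(np.float32)) if n=='block' else cv2.minEnclosingCircle(P[:,:2].astype(np.float32)))
E
python3 -c "
import cv2,numpy as np
a=cv2.imread('pics/t2.png');b=cv2.imread('pics/s2.png')
cv2.imwrite('pics/b2.png',np.hstack([a,b])[:, :800] if 0 else np.vstack([a,np.pad(b,((0,0),(0,40),(0,0)))]))"
```

```text
eef_pos: [632.2, 34.3, 150.6]
eef_pos: [621.2, -89.4, 104.2]
now [621.2 -89.4 104.2] [-179.92    0.     99.84] w 35.2 t 17.4
(624.4, -87.3, 22.0, 100.0) -> [0.0015 0.0035 0.0822] turn -0.16 rows 1.6
can 1029 104.5 ((481.30340576171875, 264.48785400390625), 31.457809448242188)
block 932 103.8 ((565.5833129882812, 328.90673828125), (54.77935791015625, 55.02020263671875), 15.763293266296387)
jar 677 118.9 ((650.4893798828125, 267.1720886230469), 26.014772415161133)
```

View pics/b2.png

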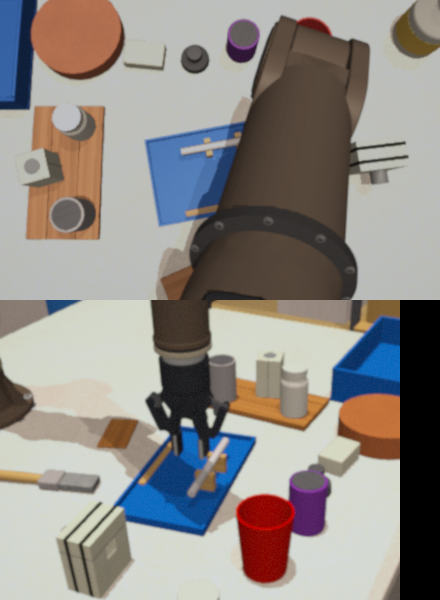

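All three containers stand upright on the board at about (482,264), (566,329) and (650,267). The rod still lies in its saddles with the gripper over its near end. Now I grip the rod.

```bash
python3 -m creep '[[[0.0015,0.003,0.02,0,0.035],[0.0015,0.003,0.04,0,0.035],[0.0015,0.003,0.06,0,0.035],[0.0015,0.003,0.0815,0,0.035],[0.0015,0.003,0.0815,0,0.035]]]'|grep -v rot ; python3 go.py 624.4,-87.3,22,100; python3 -m creep '[[[0,0,0,0,0.03],[0,0,0,0,0.005],[0,0,0,0,0.005],[0,0,0,0,0.005],[0,0,0,0,0.005]]]' 70| grep -v rot; python3 -m creep '[[[0,0,0,0,0.005]]]' | grep -v rot
```

```text
t: 18.0
eef_pos: [623.2, -83.3, 21.1]
force: [-0.5, 0.4, 0.8]
width: 34.9
finger_force: 0.0
now [623.2 -83.3  21.1] [-1.7978e+02 -1.1000e-01  1.0018e+02] w 34.9 t 18.0
(624.4, -87.3, 22.0, 100.0) -> [-0.0041  0.0004 -0.0009] turn 0.18 rows 0.1
t: 18.5
eef_pos: [625.5, -85.5, 24.3]
force: [1.1, 1.8, 3.2]
width: 11.5
finger_force: 68.4
t: 18.6
eef_pos: [625.4, -85.6, 24.1]
force: [1.1, 0.7, 3.8]
width: 11.2
finger_force: 68.5
```

```bash
python3 -m creep '[[[0,0,-0.01,0,0.005],[0,0,-0.025,0,0.005],[0,0,-0.045,0,0.005],[0,0,-0.07,0,0.005],[0,0,-0.08,0,0.005]]]'|grep -v rot ; python3 go.py 400,-320,104,5.7
python3 - <<'E'
from h import *
d=read_camera('scene'); cv2.imwrite('pics/s3.png',cv2.resize(d['img'][150:350,120:360],None,fx=2.5,fy=2.5))
E
```

```text
t: 19.1
eef_pos: [625.8, -86.5, 106.6]
force: [1.0, 1.0, -1.0]
width: 11.5
finger_force: 68.2
now [625.8 -86.5 106.6] [1.7981e+02 7.0000e-02 9.9990e+01] w 11.5 t 19.1
(400.0, -320.0, 104.0, 5.7) -> [-0.1908 -0.2628  0.0026] turn 94.29 rows 6.5
```

View pics/s3.png

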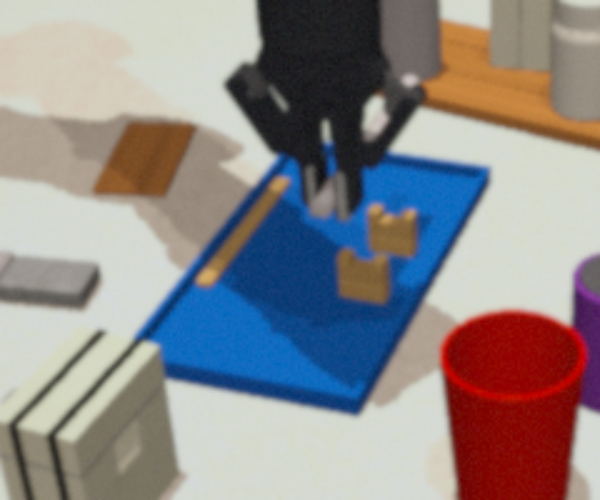

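```bash
python3 -m creep '[[[-0.01,-0.035,-0.01,4,0.005],[-0.03,-0.075,-0.02,11,0.005],[-0.055,-0.115,-0.025,19,0.005],[-0.08,-0.155,-0.025,27,0.005],[-0.105,-0.195,-0.025,35,0.005]]]'|grep -v rot ; python3 go.py 346.7,-318.5,125,5.7
```

```text
t: 19.65
eef_pos: [449.1, -223.9, 128.3]
force: [0.6, -1.5, -0.3]
width: 11.8
finger_force: 68.4
now [ 449.1 -223.9  128.3] [ 1.800e+02 -1.000e-02  6.471e+01] w 11.8 t 19.6
(346.7, -318.5, 125.0, 5.7) -> [-0.1293 -0.0522  0.0033] turn 59.01 rows 2.8
```

```bash
python3 -m creep '[[[-0.025,-0.01,0,7,0.005],[-0.055,-0.022,0,15,0.005],[-0.085,-0.034,0,23,0.005],[-0.115,-0.046,0,31,0.005],[-0.129,-0.052,0,39,0.005]]]'|grep -v rot ; python3 -m creep '[[[0,0,0,7,0.005],[0,0,0,14,0.005],[0,0,0,20,0.005],[0,0,0,20,0.005],[0,0,0,20,0.005]]]'|grep -v rot ; python3 go.py 346.7,-318.5,43.5,5.7
python3 - <<'E'
from h import *
for c in('top','scene'):
    d=read_camera(c); cv2.imwrite(f'pics/{c}4.png',d['img']); np.savez(f'{c}4.npz',**d)
    W=cloud(d); m=(W[...,0]>390)&(W[...,0]<512)&(abs(W[...,1]+310)<40)&(W[...,2]>80)&(W[...,2]<170)
    P=W[m]; print(c,len(P),P.min(0) if len(P) else '',P.max(0) if len(P) else '')
    if len(P)>20:
        for x in range(395,512,15):
            Q=P[abs(P[:,0]-x)<5]; 
            if len(Q): print(x,len(Q),np.median(Q[:,1]).round(1),np.percentile(Q[:,2],95).round(1),Q[:,1].min().round(1),Q[:,1].max().round(1))
E
python3 -c "
import cv2,numpy as np
a=cv2.imread('pics/top4.png')[200:450,300:640];b=cv2.imread('pics/scene4.png')[200:450,0:340]
cv2.imwrite('pics/b4.png',np.hstack([a,b]))"
```

```text
t: 20.15
eef_pos: [346.6, -319.7, 128.4]
force: [-0.2, 0.3, -0.4]
width: 11.5
finger_force: 68.3
t: 20.65
eef_pos: [349.1, -317.9, 128.1]
force: [-0.2, -0.3, -0.4]
width: 11.5
finger_force: 68.3
now [ 349.1 -317.9  128.1] [-1.7999e+02  4.0000e-02  6.2000e+00] w 11.5 t 20.6
(346.7, -318.5, 43.5, 5.7) -> [-0.0024  0.0004  0.0846] turn 0.5 rows 1.7
top 642 [ 390.06278366 -320.57277976  136.50431686] [ 507.54188408 -294.14445825  153.39240681]
395 58 -311.5 150.1 -320.6 -305.4
410 55 -309.3 150.4 -318.7 -303.9
425 54 -307.2 150.2 -316.4 -302.1
440 55 -305.7 151.1 -313.4 -301.2
455 48 -304.0 150.1 -311.7 -298.9
470 55 -302.5 150.1 -312.0 -297.1
485 56 -300.9 149.9 -310.5 -295.7
500 54 -298.9 149.9 -309.2 -294.1
scene 683 [ 390.42145449 -322.81797341  137.96403011] [ 508.51377376 -295.0450992   153.00024941]
395 46 -319.5 151.5 -322.8 -311.7
410 54 -316.7 151.5 -321.1 -308.2
425 59 -315.6 151.4 -319.5 -307.4
440 54 -313.8 151.5 -317.1 -305.5
455 54 -312.3 151.1 -316.2 -303.5
470 61 -310.5 151.1 -313.9 -302.4
485 55 -308.6 151.0 -312.0 -299.5
500 64 -306.4 151.5 -311.0 -295.0
```

View pics/b4.png

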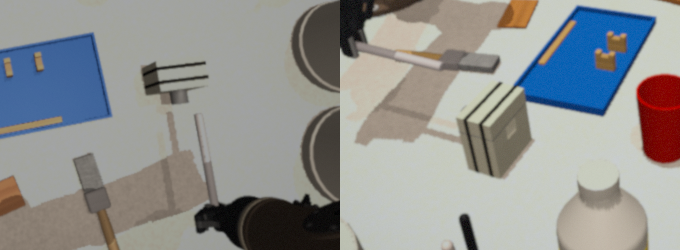

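The rod is held level (crop 195–212, 115–205), lines up with the tube, and sits clear of the mould. I lower it to tunnel height.

```bash
python3 -m creep '[[[0,0,0.03,0.4,0.005],[0,0,0.06,0.4,0.005],[0,0.0003,0.0836,0.4,0.005],[0,0.0003,0.0836,0.4,0.005],[0,0.0003,0.0836,0.4,0.005]]]'|grep -v rot ; python3 go.py 500,-303.2,44.5,5.7
python3 - <<'E'
from h import *
for c in('top','scene'):
    d=read_camera(c); np.savez(f'{c}5.npz',**d)
    W=cloud(d); m=(W[...,0]>390)&(W[...,0]<512)&(abs(W[...,1]+310)<40)&(W[...,2]>50)&(W[...,2]<90)
    P=W[m]; print(c,len(P),P.min(0) if len(P) else '',P.max(0) if len(P) else '')
    if len(P)>20:
        for x in range(400,512,25):
            Q=P[abs(P[:,0]-x)<8]; 
            if len(Q): print(x,len(Q),np.percentile(Q[:,2],[90,97]).round(1),(np.percentile(Q[:,1],[2,98]).mean()).round(1))
    m=(W[...,0]>529)&(W[...,0]<552)&(abs(W[...,1]+299)<25)&(W[...,2]>50)&(W[...,2]<90); P=W[m]
    if len(P)>10: print('tube',len(P),np.percentile(P[:,2],[90,97]),np.percentile(P[:,1],[2,98]),P[:,0].min())
E
```

```text
t: 21.25
eef_pos: [349.0, -318.6, 45.2]
force: [0.6, -0.3, -1.2]
width: 11.6
finger_force: 68.3
now [ 349.  -318.6   45.2] [-1.7998e+02  3.0000e-02  5.6300e+00] w 11.6 t 21.2
(500.0, -303.2, 44.5, 5.7) -> [ 0.1517 -0.0005  0.0007] turn -0.07 rows 3.0
top 512 [ 390.03929701 -320.34637552   54.63474097] [ 507.40020903 -297.2053013    69.71261194]
400 67 [66.6 66.9] -313.2
425 74 [67.3 68.7] -311.1
450 66 [66.3 67.4] -307.9
475 73 [66.3 67.3] -305.2
500 62 [66.2 67.6] -303.1
tube 227 [75.72261473 77.34790954] [-312.02233767 -281.44530724] 529.1697933097263
scene 640 [ 390.12084732 -324.35359652   55.55359943] [ 508.47959886 -297.66481782   70.09416996]
400 79 [68.5 69.2] -317.6
425 88 [68.4 69.5] -314.4
450 85 [68.3 69.3] -312.6
475 84 [68.2 68.9] -309.2
500 112 [68.3 68.7] -306.3
```

```bash
python3 -m creep '[[[0.01,-0.001,0.0005,0,0.005],[0.02,-0.001,0.0005,0,0.005],[0.03,-0.001,0.0005,0,0.005],[0.04,-0.001,0.0005,0,0.005],[0.05,-0.001,0.0005,0,0.005]]]'|grep -v rot; python3 -m creep '[[[0.01,0,0,0,0.005],[0.02,0,0,0,0.005],[0.03,0,0,0,0.005],[0.04,0,0,0,0.005],[0.05,0,0,0,0.005]]]'|grep -v rot ; python3 go.py 500,-303.2,44.5,5.7
```

```text
t: 21.85
eef_pos: [400.2, -312.3, 44.3]
force: [0.4, -0.8, -0.9]
width: 11.7
finger_force: 68.3
t: 22.35
eef_pos: [449.6, -307.5, 44.3]
force: [0.7, -0.2, 0.5]
width: 11.7
finger_force: 68.3
now [ 449.6 -307.5   44.3] [-180.      0.      5.62] w 11.7 t 22.4
(500.0, -303.2, 44.5, 5.7) -> [ 0.0506  0.0006 -0.0002] turn -0.08 rows 1.0
```

No contact forces; I insert the rest of the way and look.

```bash
python3 -m creep '[[[0.01,0,0,0,0.005],[0.02,0,0,0,0.005],[0.03,0,0,0,0.005],[0.04,0,0,0,0.005],[0.05,0,0,0,0.005]]]'|grep -v rot ;  python3 -m creep '[[[0,0,0,0,0.005],[0,0,0,0,0.005]]]'|grep -v rot
python3 - <<'E'
from h import *
b=[]
o=np.array([568.6,-296.4]); a=np.radians(5.7); ux=np.array([np.cos(a),np.sin(a)]); uy=np.array([-ux[1],ux[0]])
for c in('top','scene'):
    d=read_camera(c); W=cloud(d); L=(W[...,:2]-o)@np.stack([ux,uy],1)
    m=(abs(L[...,1])<14)&(W[...,2]>45)&(W[...,2]<80)
    f=m&(L[...,0]>46)&(L[...,0]<130); g=m&(L[...,0]<-42)&(L[...,0]>-130)
    for n,k in(('far',f),('near',g)):
        if k.sum()>3: print(c,n,k.sum(),L[k].min(0).round(1),L[k].max(0).round(1),np.percentile(W[k][:,2],95).round(1))
    b.append(d['img'])
cv2.imwrite('pics/b6.png',np.hstack([cv2.resize(b[0][220:340,400:560],None,fx=2.5,fy=2.5),cv2.resize(b[1][250:400,60:220],None,fx=2.5,fy=2.5)[:300]]))
E
```

```text
t: 22.85
eef_pos: [499.3, -302.6, 44.3]
force: [0.1, 0.1, 0.6]
width: 11.6
finger_force: 68.3
t: 23.05
eef_pos: [498.4, -302.7, 44.2]
force: [-0.3, -0.5, -1.0]
width: 11.7
finger_force: 68.3
top far 173 [46.1 -6.6] [88.2  7.8] 66.7
top near 72 [-91.1  -7.9] [-42.3  12. ] 66.6
scene far 290 [46.1 -9.1] [88.9  7.2] 67.0
scene near 255 [-74.4 -13.9] [-47.3  12.9] 78.4
```

View pics/b6.png

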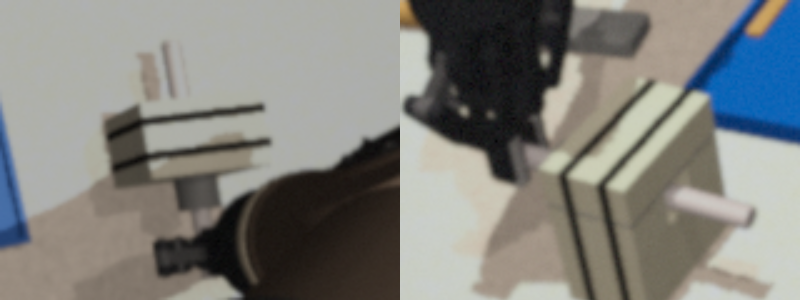

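The rod passes through the mould and shows at both ends: top view far end (172,45) and near end by the fingers (185,255). The measured ends are +88.5 and -91 mm. I nudge it 1 mm, lower it, let go and rise.

```bash
python3 -m creep '[[[0.0012,0,0.001,0,0.005],[0.0012,0,0.002,0,0.005],[0.0012,0,0.003,0,0.005],[0.0012,0,0.004,0,0.005],[0.0012,0,0.004,0,0.005]]]'|grep -v rot; python3 -m creep '[[[0,0,0,0,0.02],[0,0,0,0,0.03],[0,0,0,0,0.04],[0,0,0,0,0.04],[0,0,0,0,0.04]]]'|grep -v rot;  python3 -m creep '[[[0,0,-0.015,0,0.04],[0,0,-0.03,0,0.04],[-0.02,0,-0.06,0,0.04],[-0.04,0,-0.1,0,0.06],[-0.04,0,-0.13,0,0.078]]]'|grep -v rot; python3 go.py 500,-150,170,50
```

```text
t: 23.65
eef_pos: [499.6, -302.6, 40.2]
force: [-0.2, 1.0, -0.5]
width: 11.7
finger_force: 68.4
t: 24.15
eef_pos: [499.7, -302.6, 40.3]
force: [-0.7, 0.4, -0.8]
width: 40.0
finger_force: 0.0
t: 24.65
eef_pos: [457.0, -308.1, 173.6]
force: [1.3, -0.2, 0.0]
width: 67.4
finger_force: 0.0
now [ 457.  -308.1  173.6] [ 1.7998e+02 -4.0000e-02  5.3800e+00] w 67.4 t 24.6
(500.0, -150.0, 170.0, 50.0) -> [ 0.0576 -0.1534  0.0036] turn -44.62 rows 3.3
```

```bash
python3 -m creep '[[[0.006,-0.047,0,-8,0.078],[0.012,-0.094,0,-16,0.078],[0.018,-0.141,0,-24,0.078],[0.024,-0.188,0,-32,0.078],[0.03,-0.235,0,-40,0.078]]]'|grep -v rot; python3 go.py 481.3,264.5,170,100
python3 - <<'E'
from h import *
o=np.array([568.6,-296.4]); a=np.radians(5.7); ux=np.array([np.cos(a),np.sin(a)]); uy=np.array([-ux[1],ux[0]])
for c in('top','scene'):
    d=read_camera(c); W=cloud(d); L=(W[...,:2]-o)@np.stack([ux,uy],1)
    m=(abs(L[...,1])<14)&(W[...,2]>40)&(W[...,2]<80)
    for n,k in(('far',m&(L[...,0]>46)&(L[...,0]<130)),('near',m&(L[...,0]<-46)&(L[...,0]>-130))):
        if k.sum()>3: print(c,n,k.sum(),L[k].min(0).round(1),L[k].max(0).round(1),np.percentile(W[k][:,2],95).round(1))
E
```

```text
t: 25.15
eef_pos: [466.8, -68.2, 171.7]
force: [0.6, 0.4, 0.5]
width: 78.0
finger_force: 0.0
now [466.8 -68.2 171.7] [ 1.7994e+02 -1.1000e-01  4.5900e+01] w 78.0 t 25.1
(481.3, 264.5, 170.0, 100.0) -> [ 0.2491 -0.2211  0.0017] turn -54.1 rows 6.7
top far 175 [46.2 -5.9] [90.1  9.2] 63.2
top near 72 [-86.   -6.3] [-46.1   6.9] 63.1
scene far 298 [46.  -8.4] [90.4  8.5] 63.6
scene near 197 [-89.6  -9.2] [-49.7   6.3] 63.6
```

The rod lies in the mould from about -90 to +90 mm, sunk as expected. Now I fetch the can.

```bash
python3 -m creep '[[[0.036,-0.032,0,-8,0.078],[0.072,-0.064,0,-16,0.078],[0.108,-0.096,0,-24,0.078],[0.144,-0.128,0,-32,0.078],[0.18,-0.16,0,-40,0.078]]]'|grep pos; python3 go.py 481.3,264.5,150,100
```

```text
eef_pos: [478.8, 172.0, 171.8]
now [478.8 172.  171.8] [ 1.799e+02 -5.000e-02  8.583e+01] w 77.8 t 25.8
(481.3, 264.5, 150.0, 100.0) -> [ 0.0924 -0.0042  0.0218] turn -14.17 rows 1.9
```

```bash
python3 -m creep '[[[0.04,-0.002,0,-7,0.078],[0.08,-0.004,0.01,-14.2,0.078],[0.0924,-0.0042,0.0218,-14.2,0.078],[0.0924,-0.0042,0.0218,-14.2,0.078],[0.0924,-0.0042,0.0218,-14.2,0.078]]]'|grep pos; python3 -m creep '[[[0,0,0,0,0.078]]]'|grep pos; python3 go.py 481.3,264.5,55.5,100
```

```text
eef_pos: [481.6, 261.3, 149.0]
eef_pos: [481.9, 261.0, 149.4]
now [481.9 261.  149.4] [1.7996e+02 3.0000e-02 9.9590e+01] w 78.2 t 26.4
(481.3, 264.5, 55.5, 100.0) -> [ 0.0035 -0.      0.0939] turn -0.41 rows 1.9
```

```bash
python3 -m creep '[[[0.0035,0,0.025,-0.4,0.078],[0.0035,0,0.05,-0.4,0.078],[0.0035,0,0.075,-0.4,0.078],[0.0035,0,0.094,-0.4,0.078],[0.0035,0,0.094,-0.4,0.078]]]'|grep -v rot; python3 -m creep '[[[0,0,0,0,0.07],[0,0,0,0,0.05],[0,0,0,0,0.05],[0,0,0,0,0.05],[0,0,0,0,0.05]]]' 45|grep -v rot; python3 -m creep '[[[0,0,0,0,0.05]]]'|grep pos; python3 go.py 524,59,49,100
```

```text
t: 26.85
eef_pos: [479.7, 264.5, 53.2]
force: [-0.4, -0.8, 0.5]
width: 78.1
finger_force: 0.0
t: 27.35
eef_pos: [481.5, 266.4, 56.1]
force: [-1.8, -4.1, 7.8]
width: 61.5
finger_force: 48.9
eef_pos: [481.5, 266.4, 56.1]
now [481.5 266.4  56.1] [ 1.7989e+02 -3.0000e-02  1.0017e+02] w 60.8 t 27.4
(524.0, 59.0, 49.0, 100.0) -> [-0.2116  0.0053  0.0071] turn 0.17 rows 4.2
```

```bash
python3 -m creep '[[[0,0,-0.03,0,0.05],[0,0,-0.055,0,0.05],[-0.04,0.001,-0.055,0,0.05],[-0.085,0.002,-0.055,0,0.05],[-0.13,0.004,-0.055,0,0.05]]]'|grep -v rot; python3 -m creep '[[[-0.04,0.001,0,0,0.05],[-0.08,0.0024,0,0,0.05],[-0.08,0.0024,0.02,0,0.05],[-0.08,0.0024,0.05,0,0.05],[-0.08,0.0024,0.05,0,0.05]]]'|grep -v rot; python3 go.py 524.3,60.5,48,100
```

```text
t: 27.95
eef_pos: [507.8, 138.7, 110.5]
force: [0.8, 0.0, -2.9]
width: 61.0
finger_force: 50.7
t: 28.45
eef_pos: [522.0, 60.7, 57.6]
force: [-1.6, 0.2, -3.2]
width: 61.1
finger_force: 50.7
now [522.   60.7  57.6] [-179.75   -0.    100.18] w 61.1 t 28.4
(524.3, 60.5, 48.0, 100.0) -> [-0.0006  0.0022  0.0096] turn 0.18 rows 0.2
```

```bash
python3 -m creep '[[[-0.0006,0.001,0.004,0,0.05],[-0.0006,0.001,0.007,0,0.05],[-0.0006,0.001,0.0095,0,0.05],[-0.0006,0.001,0.0095,0,0.05],[-0.0006,0.001,0.0095,0,0.05]]]'|grep -v rot;  python3 -m creep '[[[0,0,0,0,0.05]]]'|grep -v rot; python3 go.py 524.3,60.5,48,100
```

```text
t: 28.95
eef_pos: [525.4, 61.0, 50.4]
force: [0.3, 0.4, -2.1]
width: 61.4
finger_force: 50.7
t: 29.05
eef_pos: [525.4, 60.9, 50.3]
force: [-0.2, 0.1, -2.8]
width: 61.2
finger_force: 50.7
now [525.4  60.9  50.3] [ 1.7997e+02 -1.0000e-02  1.0023e+02] w 61.2 t 29.1
(524.3, 60.5, 48.0, 100.0) -> [-0.0002 -0.0011  0.0023] turn 0.23 rows 0.1
```

Still 2 mm up; I lower until it touches, then release and rise.

```bash
python3 -m creep '[[[0,-0.001,0.001,0,0.05],[0,-0.001,0.002,0,0.05],[0,-0.001,0.0028,0,0.05],[0,-0.001,0.0028,0,0.05]]]'|grep -v rot; python3 -m creep '[[[0,0,0,0,0.078],[0,0,0,0,0.078],[0,0,0,0,0.078],[0,0,0,0,0.078]]]'|grep -v rot;  python3 -m creep '[[[0,0,-0.02,0,0.078],[0,0,-0.05,0,0.078],[0,0,-0.08,0,0.078],[0,0,-0.11,0,0.078],[0,0,-0.11,0,0.078]]]'|grep -v rot; python3 go.py 650.5,267.2,170,100
```

```text
t: 29.45
eef_pos: [524.1, 60.6, 47.2]
force: [-1.5, -0.2, -0.5]
width: 60.9
finger_force: 51.2
t: 29.85
eef_pos: [524.4, 60.6, 47.3]
force: [0.0, -0.9, -0.3]
width: 77.8
finger_force: 0.0
t: 30.35
eef_pos: [526.6, 60.7, 160.8]
force: [0.3, -0.3, 0.1]
width: 77.8
finger_force: 0.0
now [526.6  60.7 160.8] [ 1.7964e+02 -4.0000e-02  1.0020e+02] w 77.8 t 30.4
(650.5, 267.2, 170.0, 100.0) -> [ 0.1813  0.1585 -0.0092] turn 0.2 rows 4.8
```

```bash
python3 -m creep '[[[0.037,0.032,-0.009,0,0.078],[0.074,0.064,-0.009,0,0.078],[0.111,0.096,-0.009,0,0.078],[0.148,0.128,-0.009,0,0.078],[0.182,0.1585,-0.009,0.2,0.078]]]'|grep pos; python3 -m creep '[[[0,0,0,0,0.078],[0,0,0,0,0.078]]]'|grep pos; python3 go.py 651,267.8,57,100
```

```text
eef_pos: [648.3, 270.3, 165.3]
eef_pos: [647.6, 268.7, 164.6]
now [647.6 268.7 164.6] [-1.7991e+02  5.0000e-02  1.0013e+02] w 77.7 t 31.1
(651.0, 267.8, 57.0, 100.0) -> [-0.0015  0.0032  0.1076] turn 0.13 rows 2.2
```

```bash
python3 -m creep '[[[-0.0015,0.002,0.03,0,0.078],[-0.0015,0.002,0.06,0,0.078],[-0.0015,0.002,0.085,0,0.078],[-0.0015,0.002,0.1065,0,0.078],[-0.0015,0.002,0.1065,0,0.078]]]'|grep -v rot; python3 -m creep '[[[0,0,0,0,0.07],[0,0,0,0,0.04],[0,0,0,0,0.04],[0,0,0,0,0.04],[0,0,0,0,0.04]]]' 40|grep -v rot; python3 -m creep '[[[0,0,0,0,0.04]]]'|grep pos; python3 go.py 554.9,-101,50,100
```

```text
t: 31.55
eef_pos: [647.7, 264.2, 56.6]
force: [0.4, 0.2, -0.7]
width: 78.3
finger_force: 0.0
t: 32.05
eef_pos: [651.3, 266.4, 61.8]
force: [-1.4, -2.1, 6.7]
width: 56.8
finger_force: 43.8
eef_pos: [651.3, 266.5, 61.8]
now [651.3 266.5  61.8] [ 1.7984e+02 -2.0000e-02  1.0000e+02] w 56.5 t 32.1
(554.9, -101.0, 50.0, 100.0) -> [-0.3452 -0.1587  0.0118] turn -0.0 rows 7.6
```

```bash
python3 -m creep '[[[0,0,-0.03,0,0.04],[0,0,-0.07,0,0.04],[-0.02,-0.009,-0.095,0,0.04],[-0.062,-0.0285,-0.095,0,0.04],[-0.105,-0.048,-0.095,0,0.04]]]'|grep pos; python3 -m creep '[[[-0.043,-0.0198,0,0,0.04],[-0.086,-0.0395,0,0,0.04],[-0.129,-0.0593,0,0,0.04],[-0.172,-0.079,0,0,0.04],[-0.215,-0.0988,0,0,0.04]]]'|grep pos; python3 -m creep '[[[-0.0255,-0.0118,0,0,0.04],[-0.0255,-0.0118,0.03,0,0.04],[-0.0255,-0.0118,0.06,0,0.04],[-0.0255,-0.0118,0.09,0,0.04],[-0.0255,-0.0118,0.09,0,0.04]]]'|grep -v rot;python3 -m creep '[[[0,0,0,0,0.04],[0,0,0,0,0.04]]]'|grep pos; python3 go.py 555.1,-101.4,52.8,100
```

```text
eef_pos: [621.2, 154.9, 156.1]
eef_pos: [560.5, -75.6, 155.3]
t: 33.65
eef_pos: [551.5, -100.5, 62.0]
force: [-0.9, 0.1, -1.9]
width: 56.4
finger_force: 44.5
eef_pos: [555.2, -101.4, 66.4]
now [ 555.2 -101.4   66.4] [1.7986e+02 4.0000e-02 1.0002e+02] w 56.4 t 33.9
(555.1, -101.4, 52.8, 100.0) -> [-0.     -0.0001  0.0136] turn 0.02 rows 0.3
```

```bash
python3 -m creep '[[[0,0,0.004,0,0.04],[0,0,0.008,0,0.04],[0,0,0.011,0,0.04],[0,0,0.0125,0,0.04],[0,0,0.0125,0,0.04]]]'|grep -v rot;  python3 -m creep '[[[0,0,0,0,0.04]]]'|grep -v rot;  python3 go.py 555.1,-101.4,52.8,100
```

```text
t: 34.35
eef_pos: [554.1, -101.0, 52.8]
force: [-3.9, 2.4, 6.8]
width: 56.3
finger_force: 45.4
t: 34.45
eef_pos: [554.1, -101.0, 52.8]
force: [-3.2, 1.1, 6.1]
width: 56.5
finger_force: 45.4
now [ 554.1 -101.    52.8] [ 1.7999e+02 -3.0000e-02  1.0002e+02] w 56.5 t 34.5
(555.1, -101.4, 52.8, 100.0) -> [-0.0006  0.001  -0.    ] turn 0.02 rows 0.0
```

Contact (about 6 N). I release, rise and move to the block.

```bash
python3 -m creep '[[[0,0,0,0,0.078],[0,0,0,0,0.078],[0,0,0,0,0.078],[0,0,0,0,0.078]]]'|grep -v rot;  python3 -m creep '[[[0,0,-0.02,0,0.078],[0,0,-0.05,0,0.078],[0,0,-0.08,0,0.078],[0,0,-0.11,0,0.078],[0,0,-0.11,0,0.078]]]'|grep -v rot; python3 go.py 565.4,329.5,165,105.7
```

```text
t: 34.85
eef_pos: [554.1, -101.2, 52.2]
force: [0.1, 0.4, 0.4]
width: 78.2
finger_force: 0.0
t: 35.35
eef_pos: [556.4, -101.8, 166.0]
force: [0.9, -0.1, 0.2]
width: 77.8
finger_force: 0.0
now [ 556.4 -101.8  166. ] [1.7964e+02 9.0000e-02 1.0000e+02] w 77.8 t 35.4
(565.4, 329.5, 165.0, 105.7) -> [0.4232 0.0838 0.001 ] turn -5.7 rows 8.6
```

```bash
python3 -m creep '[[[0.047,0.009,0,0,0.078],[0.094,0.018,0,0,0.078],[0.141,0.028,0,0,0.078],[0.188,0.037,0,0,0.078],[0.235,0.0465,0,0,0.078]]]'|grep pos;python3 -m creep '[[[0.047,0.009,0,0,0.078],[0.094,0.018,0,0,0.078],[0.141,0.028,0,0,0.078],[0.188,0.0373,0,-3,0.078],[0.188,0.0373,0,-5.7,0.078]]]'|grep pos;python3 -m creep '[[[0,0,0.01,0,0.078],[0,0,0.01,0,0.078],[0,0,0.01,0,0.078]]]'|grep pos; python3 go.py 565.6,329.5,55,105.6
```

```text
eef_pos: [558.5, 140.3, 161.8]
eef_pos: [560.2, 339.6, 160.5]
eef_pos: [563.1, 328.0, 151.6]
now [563.1 328.  151.6] [-1.7993e+02  6.0000e-02  1.0551e+02] w 78.1 t 36.6
(565.6, 329.5, 55.0, 105.6) -> [0.0008 0.0028 0.0966] turn -0.09 rows 1.9
```

```bash
python3 -m creep '[[[0.002,0.002,0.03,0,0.078],[0.002,0.002,0.06,0,0.078],[0.002,0.002,0.08,0,0.078],[0.002,0.002,0.096,0,0.078],[0.002,0.002,0.096,0,0.078]]]'|grep -v rot; python3 -m creep '[[[0,0,0,0,0.07],[0,0,0,0,0.04],[0,0,0,0,0.04],[0,0,0,0,0.04],[0,0,0,0,0.04]]]' 45|grep -v rot; python3 -m creep '[[[0,0,0,0,0.04]]]'|grep pos; python3 go.py 543.2,-24.5,60,105.4
```

```text
t: 37.15
eef_pos: [563.5, 331.0, 54.4]
force: [-0.5, -0.3, -0.1]
width: 78.0
finger_force: 0.0
t: 37.65
eef_pos: [565.2, 332.8, 57.7]
force: [-1.2, -1.0, 6.3]
width: 53.7
finger_force: 48.8
eef_pos: [565.2, 332.8, 57.7]
now [565.2 332.8  57.7] [ 1.7987e+02 -4.0000e-02  1.0571e+02] w 53.7 t 37.8
(543.2, -24.5, 60.0, 105.4) -> [-0.338  -0.118  -0.0023] turn 0.31 rows 7.2
```

```bash
python3 -m creep '[[[0,0,-0.03,0,0.04],[0,0,-0.07,0,0.04],[-0.02,-0.007,-0.11,0,0.04],[-0.062,-0.022,-0.11,0,0.04],[-0.105,-0.0365,-0.11,0,0.04]]]'|grep pos; python3 -m creep '[[[-0.042,-0.0145,0,0,0.04],[-0.084,-0.029,0,0,0.04],[-0.126,-0.044,0,0,0.04],[-0.168,-0.0585,0,0,0.04],[-0.208,-0.0725,0,0,0.04]]]'|grep pos; python3 -m creep '[[[-0.0217,-0.0077,0,0.2,0.04],[-0.0217,-0.0077,0,0.2,0.04],[-0.0217,-0.0077,0,0.2,0.04],[-0.0217,-0.0077,0.02,0.2,0.04],[-0.0217,-0.0077,0.03,0.2,0.04]]]'|grep -v rot;python3 -m creep '[[[0,0,0,0,0.04],[0,0,0,0,0.04]]]'|grep pos; python3 go.py 542.9,-21,49.2,105.4
```

```text
eef_pos: [557.9, 221.5, 167.7]
eef_pos: [543.6, -0.2, 166.5]
t: 39.25
eef_pos: [542.3, -19.4, 135.1]
force: [-0.3, 0.7, -4.1]
width: 53.6
finger_force: 49.6
eef_pos: [542.7, -20.6, 136.2]
now [542.7 -20.6 136.2] [-1.7997e+02 -1.0000e-02  1.0558e+02] w 53.7 t 39.5
(542.9, -21.0, 49.2, 105.4) -> [-0.0004  0.0001  0.087 ] turn 0.18 rows 1.7
```

```bash
python3 -m creep '[[[-0.001,0,0.02,0,0.04],[-0.001,0,0.04,0,0.04],[-0.001,0,0.06,0,0.04],[-0.001,0,0.077,0,0.04],[-0.001,0,0.077,0,0.04]]]'|grep -v rot; python3 -m creep '[[[0,0,0,0,0.04],[0,0,0.003,0,0.04],[0,0,0.006,0,0.04],[0,0,0.008,0,0.04],[0,0,0.008,0,0.04]]]'|grep -v rot; python3 -m creep '[[[0,0,0,0,0.04]]]'|grep -v rot; python3 go.py 542.9,-21,49.2,105.4
```

```text
t: 39.95
eef_pos: [542.1, -21.8, 58.0]
force: [0.2, -0.4, -4.6]
width: 53.3
finger_force: 49.6
t: 40.45
eef_pos: [542.9, -22.2, 51.2]
force: [-1.1, 0.2, -5.5]
width: 54.1
finger_force: 49.7
t: 40.55
eef_pos: [543.0, -22.2, 51.3]
force: [0.2, -0.1, -3.8]
width: 53.8
finger_force: 49.6
now [543.  -22.2  51.3] [180.    -0.   105.52] w 53.8 t 40.5
(542.9, -21.0, 49.2, 105.4) -> [0.0012 0.0002 0.0021] turn 0.12 rows 0.0
```

```bash
python3 -m creep '[[[0.0008,0,0.001,0,0.04],[0.0008,0,0.002,0,0.04],[0.0008,0,0.003,0,0.04],[0.0008,0,0.003,0,0.04]]]'|grep -v rot; python3 -m creep '[[[0,0,0,0,0.078],[0,0,0,0,0.078],[0,0,0,0,0.078],[0,0,0,0,0.078]]]'|grep -v rot;  python3 -m creep '[[[0,0,-0.02,0,0.078],[0,0,-0.05,0,0.078],[0,0,-0.08,0,0.078],[0,0,-0.12,0,0.078],[0,0,-0.15,0,0.078]]]'|grep -v rot; python3 -m creep '[[[0.045,0,0,0,0.078],[0.09,0,0,0,0.078],[0.135,0,0,0,0.078],[0.18,0,0,0,0.078],[0.225,0,0,0,0.078]]]'|grep pos
python3 -m creep '[[[0.045,0,0,0,0.078],[0.09,0,0,0,0.078],[0.09,0,0,0,0.078]]]'|grep pos
python3 - <<'E'
from h import *
b=[]
for c in('top','scene'):
    d=read_camera(c); b.append(d['img']); W=cloud(d); W0=cloud(np.load(f'{c}0.npz'))
    for n,p,z0,z1 in (('can',(524,59),85,106),('block',(543,-24),85,106),('jar',(555,-100),98,120)):
        r=[]
        for X in(W0,W):
            P=X[(abs(X[...,0]-p[0])<38)&(abs(X[...,1]-p[1])<38)&(X[...,2]>z0)&(X[...,2]<z1)]
            r.append((len(P),P.mean(0).round(1).tolist(),cv2.minAreaRect(P[:,:2].astype(np.float32))[2] if n=='block' else round(cv2.minEnclosingCircle(P[:,:2].astype(np.float32))[1],1)))
        print(c,n,r)
cv2.imwrite('pics/b9.png',np.vstack([b[0][210:360,200:560],b[1][150:400,60:420]]))
E
```

```text
t: 40.95
eef_pos: [542.8, -21.4, 48.7]
force: [-2.8, 0.7, 5.5]
width: 53.6
finger_force: 50.5
t: 41.35
eef_pos: [542.9, -21.5, 48.2]
force: [-0.3, -0.2, -0.3]
width: 77.6
finger_force: 0.0
t: 41.85
eef_pos: [543.1, -21.8, 200.4]
force: [0.3, -0.0, -0.1]
width: 77.8
finger_force: 0.0
eef_pos: [481.8, 196.9, 198.4]
eef_pos: [455.6, 289.2, 197.8]
top can [(975, [523.8, 59.0, 95.5], 30.9), (973, [523.8, 59.0, 95.5], 30.9)]
top block [(935, [542.9, -24.1, 95.3], 15.1646146774292), (939, [542.8, -23.9, 95.1], 15.48949909210205)]
top jar [(689, [554.2, -100.3, 110.0], 25.7), (685, [553.2, -98.6, 110.1], 25.8)]
scene can [(574, [528.9, 50.6, 95.7], 33.5), (572, [528.8, 50.6, 95.6], 33.7)]
scene block [(620, [548.5, -29.3, 95.7], 16.396879196166992), (613, [548.7, -28.8, 95.6], 13.640752792358398)]
scene jar [(606, [559.1, -107.9, 109.5], 27.2), (614, [558.0, -106.4, 109.4], 27.4)]
```

View pics/b9.png

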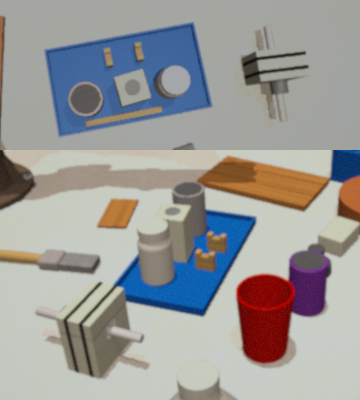

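All three containers stand upright in the tray within 2 mm of where they started: can (85,98), block (132,88) and jar (174,80). The rod sticks out equally from the mould (263,30)–(283,118). Handing in.

```bash
python3 -c "
from bench import close_job
print(close_job())"
```

```text
the job is handed in; nothing more can be done
None
```

The job is handed in: the rod is centred in the mould and released, and the can, block and jar stand upright in the tray within about 2 mm of their starting spots, after about 43 s of the 141 s allowed.

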